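Close the photometer, step its attenuator to the third click, start the reading

TASK

The vial is already in the photometer, so start its reading with fingertip touches only. Push the grey chamber lid fully shut; then push the blue attenuator tab from its shut stop to the third click (the mark with three dots) and leave it seated there, without riding over into the fourth; then press the green start key fully down and let it go. Keep the attenuator shut until the lid is closed, because stray light harms the detector; do not pinch the tab or the lid, and leave the things standing round the photometer where they are.

Things in the scene. Friction and masses are not known exactly. Their poses are not given: they have to be found in the camera images.
- photometer: Fixed off-white bench photometer, 230 (x) x 280 (y) x 85 mm. Origin: centre of its underside; x to its back, y to its left, z up; its front (-x) faces the robot within 0.25 rad. In this frame, in mm: flat dark deck at z = 85; chamber with lid at the back left; sloped display at the back right (x 0 to 100, y -125 to -10, up to z 135); tab along the front at x = -66; start key at (-66, -85).
- lid (a joint): Angle of the grey chamber lid, rad: 0 = fully shut on the chamber's collar; starts open at 0.75 to 1.15 (stop at 1.25) and stays where it is left: friction hinge 0.09 N m, 140 g, a push of 1 to 4 N moves it. It shuts by turning forward (-x) and down. Lid 92 x 92 x 14 mm thick, hinge line along y at its back lower edge; shut, its top is 121 mm above the bench.
- lid_hinge (a point): Middle of the lid's hinge line, at (90, 65, 107) mm in the photometer's frame.
- lid_edge (a point): Middle of the upper front edge of the lid (outer face, the edge away from the hinge); moves with the lid. The outer face is the one that looks up when the lid is shut.
- tab (a joint): Travel of the blue attenuator tab, m: 0 = shut stop (far left, bar mark, where it starts); grows to the photometer's right (-y). Clicks (sprung ball in notches) every 16 mm: 0.016 (one dot), 0.032, 0.048 (third, three dots), 0.064 (fourth, right-hand stop). Leaving a notch takes about 5 N, falling to nothing at the hump half-way (8 mm); beyond it the tab snaps into the next notch by itself.
- tab_left (a point): Middle of the left (+y) flank of the tab, the face to push on, 10 mm above the deck; moves with the tab. The tab is an upright fin 14 mm thick along y, 36 mm long along x, its top 22 mm above the deck; its flanks are flat over the middle 26 mm. The deck beside it is free.
- third_mark (a point): Point on the deck, in the slot's line, where the tab's centre stands when it sits in the third click.
- start_key (a joint): Travel of the green start key in m: 0 = up, 0.006 = fully down; a spring pushes it back up, fully down takes 5 N.
- start_key_top (a point): Centre of the top of the green round start key, 24 mm across, 22 mm above the deck, in a round black surround; pressed straight down.
- rack: Loose blue vial rack, 54 x 150 x 35 mm, standing left of the photometer; origin at the centre of its underside. Leave alone.
- dropper: Loose amber dropper bottle, 31 mm across, 105 mm tall, right of the photometer; origin at the centre of its underside. Leave alone.
- beaker: Loose small glass beaker, 46 x 51 x 59 mm, right of the photometer; origin at the centre of its underside. Leave alone.
- timer: Loose white timer, 30 x 66 x 59 mm, well to the left; origin at the centre of its underside. Leave alone.
- tape: Loose yellow tape roll, 67 mm across, 19 mm high, well to the left; origin at the centre of its underside. Leave alone.
- notebook: Loose dark blue notebook, 149 x 108 x 16 mm, to the right; origin at the centre of its underside. Leave alone.

How it is judged:
By the outcome, as a careful person would: the job done as asked, in the order asked, and still so for the second after the job is handed in, with the robot touching nothing.
It also fails if it takes over 64 s, if anything falls off the work surface, if the arm or the gripper's body presses on something with over 40 N, if the wrist force passes 120 N, or if a joint passes its speed limit or range.

ROBOT

A 7-joint arm with a two-finger parallel gripper is mounted at the origin on a cart in front of the work surface, level with it; the furniture and walls round the work are solid. World frame = base frame: x ahead of the robot, y to its left, z up, the work surface at z = 0. Lengths are in m, angles in degrees, forces in N, time in s.
With the tool pointing down it reaches from about 0.35 to 0.9 m from the base axis. Payload 7.2 kg.
Tool frame: the origin (TCP) lies midway between the tips of the shut fingers; the grasp point (between the pads) lies 19 mm behind it (r.pinch_z is the distance from the TCP to the grasp point, in m); z points along the fingers, y is the direction in which the jaws open and shut (so a half turn about z gives the same grasp; the last joint's range is limited). The gripper opens to 88 mm and grips with 3 to 60 N. Pads are 20 mm wide; open, the fingers measure 115 mm over their backs; the gripper's body (75 mm by 178 mm) begins 61 mm behind the grasp point.
Start: joints at [65.306, 23.554, -0.728, 91.456, 0.321, 64.991, -4.71], TCP at [0.222, -0.584, 0.223] pointing down, gripper open.
Joint ranges: [-169.25, 169.25], [-16.82, 113.86], [-84.01, 82.57], [7.8, 145.47], [-59.2, 239.2], [7.22, 106.19], [-163.78, 163.78]. Speed limits (degrees/s): [136.94, 136.94, 172.46, 172.46, 180, 180, 180].

INTERFACE

Orientations are given as [roll, pitch, yaw] about the fixed x, y, z axes, in that order (R = Rz(yaw) Ry(pitch) Rx(roll)).
In Python, from plant import r gives the robot as it stands.
- The arm moves only by the tool servo_tool, never from a script. Its argument "deltas" is a list of rows, each a list of 3 entries, a list of its own where there are three numbers: the shift along the tool's x, y, z in mm, then the turn, a rotation vector about the tool's x, y, z in degrees, then the opening, from 0 (shut) to 1 (fully open). In form: [[[x, y, z], [wx, wy, wz], gripper], ...]. A call has exactly 5 rows; each row shifts and turns the pose as measured when the row begins, along the tool's axes as they then stand; what a row does not reach is not made up. A row lasts 1/8 s, in which the tool goes at most 62.5 mm and 10.7 degrees, less where a joint would pass 70% of its speed; a pose out of reach is approached as far as the arm can. A call is refused whole if a number of a shift passes 62.5 or a number of a turn 10.7, either way. A call with a gripper value outside its range is refused whole. The fingers move at their own pace and stop on an object; "grip_force" is the grip in N (left out, the last holds). Time passes only in rows, so rows that do not move let the fingers close, or fill a call up. It gives the time, the measured TCP pose, the force and the opening at its end, in the units of the state.
- r.get_obs(): the state, without advancing time (a new reading comes with each control period).
- r.grab_frame(name): name is "scene" or "top" or "wrist"; returns the picture (420x560x3 uint8, blue, green, red); there is no depth.
- r.camera_model(name): a dict with "mtx" (3x3 intrinsics, pixels), "rvec" (rotation vector, rad) and "tvec" (3), from world to camera coordinates, as OpenCV has them; the wrist camera has in their place "T_tool_cam" (4x4, takes a point from camera to tool coordinates, whose origin is the TCP and whose axes are the flange's). Camera axes: x right, y down, z forward; pixel columns grow to the right and rows downward; lengths in m; the calibration is good to about 2 mm. The wrist camera is an equidistant fisheye: a pixel r from the principal point sees the ray r / f radians off the axis. A picture is of the moment at which its call begins: read the wrist's pose just before it. camera_model takes no time and is no camera call.
- r.close_job(): hands the job in, once; it reports no verdict.
Trained networks look in the newest picture that a camera, given by its name, has taken for a name from the list of things; names that differ only in an ending like _2 or _b are one class to them, and where a whole thing is asked for, a point or a joint stands for the part that bears it (a point fixed in the world has none). Each returns a list of dicts, best first, with "confidence" (0 to 1); they miss things now and then, are a little off and sometimes report something else, mostly with a low value. They report only what shows in the picture. A call takes as long as a camera call.
- r.spot_in(target, camera): "at" ([column, row] in pixels, amid what is visible of it).
The state is a dict: "time_s": time; "joints": joint angles; "joint_vel": joint speeds; "joint_torque": joint torques, N m; "ee_pos": TCP position; "orientation": TCP orientation; "ft_force": force on the tool from outside, world axes, zero at the start; "wrist_torque": the same for the moment, N m; "opening": opening from 0.0 (shut) to 1.0 (fully open).
Only numpy, scipy, OpenCV 4.12 (cv2) and the standard library are available. Lean on these libraries where they do the work, as an engineer would, in place of code of your own. Each camera call takes 0.05 s, during which the arm holds its last target.

## Working session

There is one attempt and no reset: what is moved stays moved. The work goes in short steps, Python scripts to look and compute and a tool call to move; the robot and the scene stay as the last step left them, time stands still between calls to the robot, and variables do not carry over. Pictures are saved under pics/ and viewed, and the job is handed in when it is done.

Besides the shell and the picture viewer there is one more tool, called as name([rows], argument=value, ...), one row to a line, values as JSON. servo_tool: Moves the arm, as the interface text tells. Its arguments: {"type":"object","properties":{"deltas":{"type":"array","items":{"type":"array"}},"grip_force":{"type":"number"}},"required":["deltas"]}

```bash
mkdir -p pics; ls; cat > h.py <<'E'
import numpy as np, cv2
from plant import r
from scipy.spatial.transform import Rotation as R
def cam(n):
    m=r.camera_model(n); return np.array(m['mtx'],float),np.array(m['rvec'],float),np.array(m['tvec'],float)
def proj(P,n):
    K,rv,t=cam(n); return cv2.projectPoints(np.array(P,float).reshape(-1,3),rv,t,K,None)[0].reshape(-1,2)
def onplane(px,n,z):
    K,rv,t=cam(n); Rm=cv2.Rodrigues(rv)[0]; c=-Rm.T@t.ravel()
    d=Rm.T@np.linalg.inv(K)@np.array([px[0],px[1],1.]); return c+d*(z-c[2])/d[2]
E
python3 - <<'E'
from h import *
for n in ['scene','top']:
    im=r.grab_frame(n); cv2.imwrite(f'pics/{n}0.png',im)
    for t in ['photometer','lid_edge','lid_hinge','tab_left','third_mark','start_key_top','lid','tab','start_key']:
        try: print(n,t,[(np.round(d['at'],1).tolist(),round(d['confidence'],2)) for d in r.spot_in(t,n)[:3]])
        except Exception as e: print(n,t,e)
o=r.get_obs(); print(o)
for n in ['scene','top']: print(r.camera_model(n))
E
```

```text
pics
scene photometer []
scene lid_edge [([247.8, 201.3], 0.6)]
scene lid_hinge [([248.7, 203.9], 0.65)]
scene tab_left []
scene third_mark [([273.0, 221.4], 0.92)]
scene start_key_top []
scene lid [([248.1, 201.8], 0.57), ([321.0, 196.3], 0.38)]
scene tab [([167.8, 287.9], 0.74), ([274.5, 230.3], 0.58)]
scene start_key []
top photometer [([283.8, 220.2], 0.81), ([422.4, 237.5], 0.7)]
top lid_edge [([258.3, 208.1], 0.73)]
top lid_hinge []
top tab_left [([264.6, 246.0], 0.38)]
top third_mark [([287.0, 220.5], 0.93)]
top start_key_top []
top lid [([261.4, 207.4], 0.96)]
top tab [([265.7, 247.0], 0.6)]
top start_key []
{'time_s': 1.0, 'joints': array([65.30548326, 23.55264768, -0.72852172, 91.45245516,  0.31909571,
       64.99022342, -4.71045389]), 'joint_vel': array([-0.01559891,  0.06861229,  0.10254472,  0.05673972, -0.05722012,
       -0.01866624,  0.02814073]), 'joint_torque': array([ 2.22899348e-04, -5.87752819e+01,  6.40855394e-01, -2.91389018e+01,
       -5.38182689e-02,  1.04712715e-02,  1.43624334e-05]), 'ee_pos': array([ 0.22183097, -0.5843461 ,  0.22269328]), 'orientation': array([ 1.79993465e+02, -2.45808282e-03,  2.07867719e+01]), 'ft_force': array([ 0.49063717,  0.6357265 , -0.43380126]), 'wrist_torque': array([-0.04353628, -0.01391392,  0.09550292]), 'opening': 1.0026056012469204}
{'mtx': array([[505.48724068,   0.        , 276.53914236],
       [  0.        , 505.48724068, 202.91841311],
       [  0.        ,   0.        ,   1.        ]]), 'rvec': array([ 1.04408224, -2.37119754,  1.05816358]), 'tvec': array([0.34970941, 0.3372522 , 1.52730358])}
{'mtx': array([[459.23510612,   0.        , 281.66116395],
       [  0.        , 459.23510612, 210.27663305],
       [  0.        ,   0.        ,   1.        ]]), 'rvec': array([ 2.13082664, -2.19421037,  0.08180381]), 'tvec': array([0.03936621, 0.54513868, 1.55912656])}
```

View pics/scene0.png

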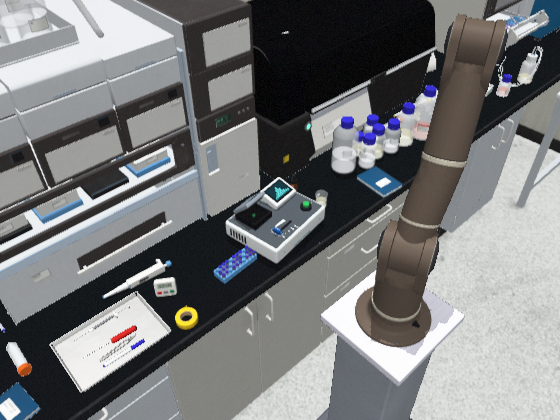

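View pics/top0.png

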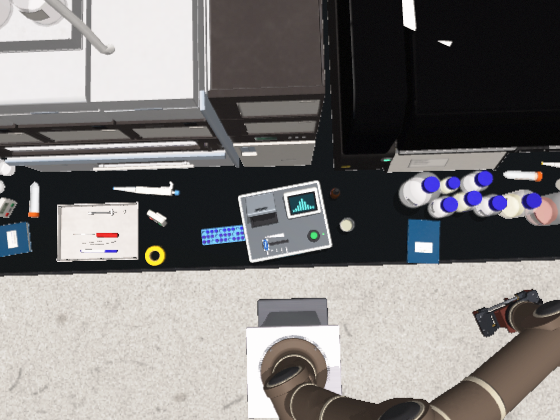

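```bash
python3 - <<'E'
import cv2
a=cv2.imread('pics/top0.png')[160:290,220:340]; cv2.imwrite('pics/topc.png',cv2.resize(a,None,fx=4.5,fy=4.5,interpolation=cv2.INTER_CUBIC))
a=cv2.imread('pics/scene0.png')[150:270,200:350]; cv2.imwrite('pics/scenec.png',cv2.resize(a,None,fx=5,fy=5,interpolation=cv2.INTER_CUBIC))
E
```

```text
(no output)
```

View pics/topc.png

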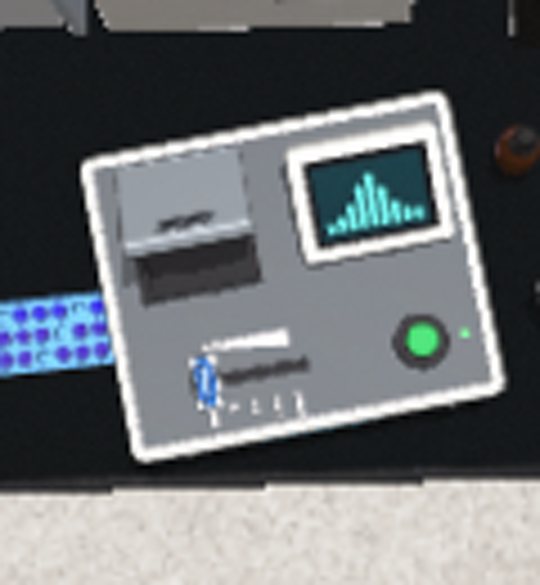

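View pics/scenec.png

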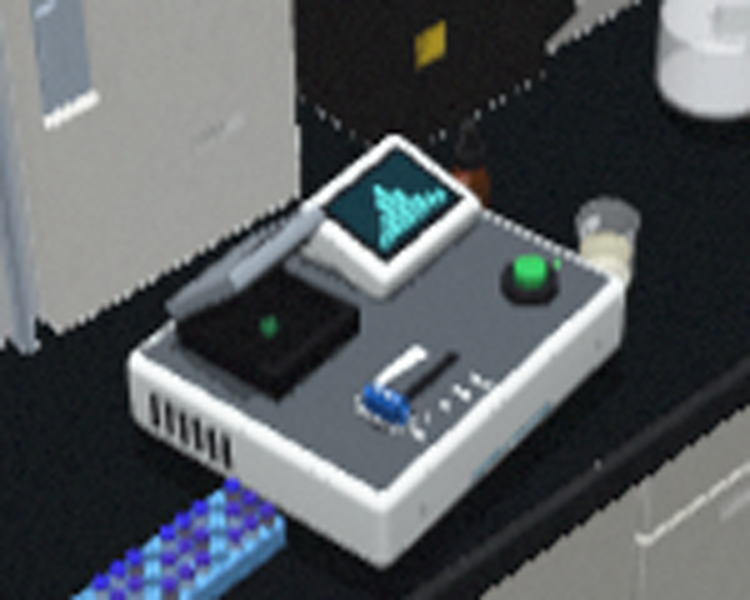

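```bash
cat > fit0.py <<'E'
from h import *
from scipy.optimize import least_squares
L={'bl':(115,140,85),'br':(115,-140,85),'fr':(-115,-140,85),'fl':(-115,140,85),'key':(-66,-85,107)}
t={'bl':(88,160),'br':(440,95),'fr':(500,390),'fl':(143,458),'key':(421,340)}
s={'fl':(382,500),'bl':(135,362),'fr':(622,285),'key':(530,272)}
obs=[('top',L[k],np.array(v)/4.5+[220,160]) for k,v in t.items()]+[('scene',L[k],np.array(v)/5+[200,150]) for k,v in s.items()]
def T(p,P): c,sn=np.cos(p[2]),np.sin(p[2]); P=np.array(P)/1000; return np.array([p[0]+c*P[0]-sn*P[1],p[1]+sn*P[0]+c*P[1],P[2]])
def f(p): return np.concatenate([proj(T(p,P),n)[0]-px for n,P,px in obs])
if __name__=='__main__':
    q=least_squares(f,[0.6,0,0],loss='soft_l1'); p=q.x; print(p,np.degrees(p[2])); print(f(p).reshape(-1,2).round(1))
    for n,P in [('tab_left0',(-66,39,95)),('key',(-66,-85,107)),('hinge',(90,65,107))]: print(n,T(p,P))
    m=onplane((np.array([265.7,247])),'top',.107); print(m)
    # tab
    c,sn=np.cos(p[2]),np.sin(p[2]); d=m[:2]-p[:2]; print('tab local',c*d[0]+sn*d[1],-sn*d[0]+c*d[1])
    m=onplane(np.array([287,220.5]),'top',.085); print(m)
    m=onplane(np.array([205,380])/4.5+[220,160],'top',.107);d=m[:2]-p[:2]; print('tab local',c*d[0]+sn*d[1],-sn*d[0]+c*d[1])
    # lid front edge in top: crop (130,248)-(255,228)
    for a in (.75,.85,.95,1.05,1.15):
        out=[]
        for y in (111,19):
            for (u,w) in((92,14),(92,0)):
              x=90-u*np.cos(a)+w*np.sin(a); z=107+u*np.sin(a)+w*np.cos(a)
              P=T(p,(x,y,z)); out.append(((proj(P,'top')[0]-[220,160])*4.5).round(0).tolist()); out.append(((proj(P,'scene')[0]-[200,150])*5).round(0).tolist())
        print(a,out)
E
python3 fit0.py
```

```text
[0.5043237  0.01590434 0.15951469] 9.139518590094209
[[-3.2 -0.4]
 [ 0.8 -1.7]
 [ 1.1  0.6]
 [-3.1  1.5]
 [-0.3 -0. ]
 [ 0.3  1.9]
 [-3.1 -1.3]
 [ 2.2 -1.5]
 [ 0.2 -1. ]]
tab_left0 [0.43296688 0.04392584 0.095     ]
key [ 0.45266292 -0.07849992  0.107     ]
hinge [0.58285656 0.09437465 0.107     ]
[0.41988232 0.07718098 0.107     ]
tab local -0.07363622067649203 0.07391129494542684
[0.50583344 0.00553496 0.085     ]
tab local -0.0653942394623482 0.07285216440600131
0.75 [[119.0, 249.0], [232.0, 279.0], [123.0, 264.0], [244.0, 297.0], [250.0, 224.0], [323.0, 207.0], [253.0, 239.0], [335.0, 224.0]]
0.85 [[116.0, 238.0], [223.0, 268.0], [120.0, 254.0], [236.0, 286.0], [247.0, 213.0], [314.0, 196.0], [251.0, 229.0], [327.0, 213.0]]
0.95 [[114.0, 226.0], [213.0, 258.0], [118.0, 243.0], [227.0, 274.0], [245.0, 201.0], [305.0, 186.0], [248.0, 218.0], [318.0, 202.0]]
1.05 [[111.0, 213.0], [203.0, 248.0], [115.0, 232.0], [218.0, 264.0], [242.0, 188.0], [295.0, 176.0], [246.0, 206.0], [309.0, 192.0]]
1.15 [[108.0, 200.0], [193.0, 239.0], [112.0, 219.0], [208.0, 254.0], [240.0, 175.0], [285.0, 168.0], [244.0, 194.0], [299.0, 182.0]]
```

```bash
python3 - <<'E'
from h import *
print(r.camera_model('wrist'))
E
```

```text
{'mtx': array([[325.1922621 ,   0.        , 276.67132308],
       [  0.        , 325.1922621 , 214.29005447],
       [  0.        ,   0.        ,   1.        ]]), 'T_tool_cam': array([[ 4.99085105e-04, -9.57464063e-01, -2.88552109e-01,
         7.96589681e-02],
       [ 9.99999793e-01,  3.60479239e-04,  5.33487990e-04,
         7.09427440e-05],
       [-4.06778534e-04, -2.88552315e-01,  9.57464044e-01,
        -1.61467696e-01],
       [ 0.00000000e+00,  0.00000000e+00,  0.00000000e+00,
         1.00000000e+00]])}
```

servo_tool([
  [[0, 0, -50], [0, 0, 0], 0],
  [[20, -30, -40], [0, 0, 2], 0],
  [[35, -42, -30], [0, 0, 2], 0],
  [[35, -42, -20], [0, 0, 2], 0],
  [[35, -42, 0], [0, 0, 2], 0],
], grip_force=30)

```text
time_s: 1.62
ee_pos: [0.2941, -0.3966, 0.3661]
orientation: [-179.9, 0.0, 12.1]
ft_force: [1.0, 0.2, 1.3]
opening: 0.472
```

servo_tool([
  [[28, -52, 0], [0, 0, 3], 0],
  [[28, -52, 0], [0, 0, 0], 0],
  [[28, -52, 0], [0, 0, 0], 0],
  [[28, -52, 0], [0, 0, 0], 0],
  [[28, -52, 0], [0, 0, 0], 0],
])

```text
time_s: 2.25
ee_pos: [0.3906, -0.1076, 0.3679]
orientation: [179.8, -0.2, 9.0]
ft_force: [2.5, -0.7, 0.5]
opening: 0.005
```

servo_tool([
  [[28, -52, 0], [0, 0, 0], 0],
  [[28, -52, 0], [0, 0, 0], 0],
  [[15, -25, 0], [0, 0, 0], 0],
  [[0, 0, 0], [0, 0, 0], 0],
  [[0, 0, 0], [0, 0, 0], 0],
])

```text
time_s: 2.88
ee_pos: [0.4413, 0.0393, 0.3689]
orientation: [179.7, -0.4, 9.4]
ft_force: [-0.0, -0.2, -0.9]
opening: 0.006
```

```bash
cat >> h.py <<'E'
def T_wc(o):
    T=np.eye(4); T[:3,:3]=R.from_euler('xyz',o['orientation'],degrees=True).as_matrix(); T[:3,3]=o['ee_pos']
    return T@np.array(r.camera_model('wrist')['T_tool_cam'])
def wproj(P,T):
    K=np.array(r.camera_model('wrist')['mtx']); P=np.atleast_2d(P); c=(P-T[:3,3])@T[:3,:3]
    return cv2.fisheye.distortPoints((c[:,:2]/c[:,2:]).reshape(-1,1,2),K,np.zeros(4)).reshape(-1,2)
def wplane(px,T,z):
    K=np.array(r.camera_model('wrist')['mtx']); u=cv2.fisheye.undistortPoints(np.array(px,float).reshape(-1,1,2),K,np.zeros(4)).reshape(2)
    d=T[:3,:3]@np.array([u[0],u[1],1]); c=T[:3,3]; return c+d*(z-c[2])/d[2]
E
python3 - <<'E'
from h import *
o=r.get_obs(); im=r.grab_frame('wrist'); cv2.imwrite('pics/w1.png',im); np.save('T1.npy',T_wc(o))
print(o['time_s'],o['ee_pos'],o['orientation'],o['ft_force'])
for t in ['third_mark','tab_left','start_key_top','lid_edge','lid_hinge','tab']:
    print(t,[(np.round(d['at'],1).tolist(),round(d['confidence'],2)) for d in r.spot_in(t,'wrist')[:3]])
E
```

```text
2.875 [0.44134845 0.0393184  0.36889246] [179.70345644  -0.40820502   9.35789577] [-0.01842461 -0.23388112 -0.86016689]
third_mark [([296.5, 132.7], 0.56), ([361.5, 183.2], 0.21)]
tab_left [([247.3, 180.7], 0.93), ([359.5, 184.1], 0.37)]
start_key_top [([359.3, 183.4], 0.75), ([415.5, 96.7], 0.42)]
lid_edge [([248.7, 85.1], 0.6)]
lid_hinge [([248.0, 86.3], 0.79)]
tab [([245.3, 181.6], 0.76)]
```

View pics/w1.png

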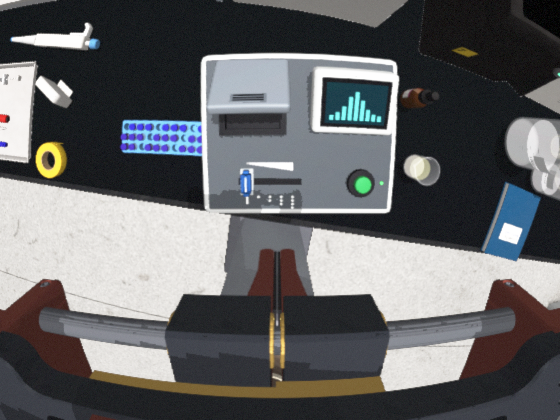

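```bash
python3 - <<'E'
import cv2
a=cv2.imread('pics/w1.png')[45:220,195:405]; cv2.imwrite('pics/w1c.png',cv2.resize(a,None,fx=3.8,fy=3.4,interpolation=cv2.INTER_CUBIC))
E
```

```text
(no output)
```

View pics/w1c.png

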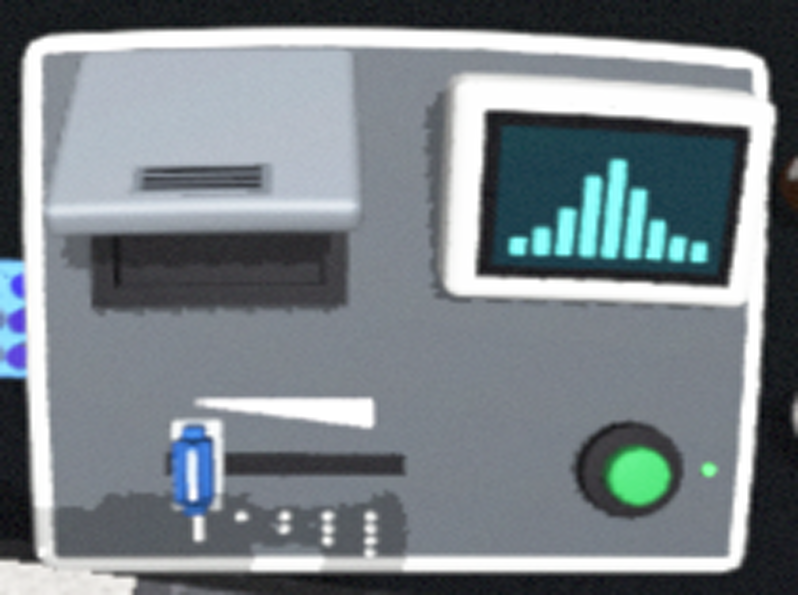

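```bash
cat > fit1.py <<'E'
from fit0 import *
T1=np.load('T1.npy')
sc=np.array([3.8,3.4])
w={'bl':(24,34),'br':(769,53),'fr':(744,574),'fl':(40,568),'key':(640,475)}
W=[(L[k],np.array(v)/sc+[195,45]) for k,v in w.items()]
def g(p): return np.concatenate([wproj(T(p,P),T1)[0]-px for P,px in W])
q=least_squares(g,[0.5,0.016,.16],loss='soft_l1'); p=q.x
if __name__=='__main__':
    print('wrist',p,np.degrees(p[2])); print(g(p).reshape(-1,2).round(1))
    q2=least_squares(lambda p:np.concatenate([g(p),f(p)]),p,loss='soft_l1').x; print('all',q2)
    def loc(m): d=m[:2]-p[:2]; c,s=np.cos(p[2]),np.sin(p[2]); return np.round([c*d[0]+s*d[1],-s*d[0]+c*d[1]],4)
    W2=lambda v,z: loc(wplane(np.array(v)/sc+[195,45],T1,z))
    print('tab',W2((193,470),.107),'slot ends',W2((165,464),.085),W2((405,465),.085),'dots bar',W2((198,525),.085),[W2((v,520),.085) for v in (241,284,328,371)])
    print('key world',wplane(np.array((640,475))/sc+[195,45],T1,.107), 'key top-cam', onplane(np.array((421,340))/4.5+[220,160],'top',.107))
    print('tab world',wplane(np.array((193,470))/sc+[195,45],T1,.107),'top-cam',onplane(np.array((205,380))/4.5+[220,160],'top',.107))
    for a in (.7,.8,.9,1.0,1.1):
        out=[]
        for y in (111,19):
            for (u,v) in((92,14),(92,0)):
              x=90-u*np.cos(a)+v*np.sin(a); z=107+u*np.sin(a)+v*np.cos(a)
              out.append(((wproj(T(p,(x,y,z)),T1)[0]-[195,45])*sc).round(0).tolist())
        print(a,out)
E
python3 fit1.py
```

```text
wrist [0.50830672 0.01456284 0.15761605] 9.030734557874094
[[-1.8 -2. ]
 [ 2.6 -1.6]
 [ 1.4  1.2]
 [-2.6  2.2]
 [ 0.2  0.2]]
all [0.5068652  0.01481232 0.16069314]
tab [-0.0653  0.0744] slot ends [-0.067   0.0867] [-0.0671 -0.0015] dots bar [-0.0929  0.0749] [array([-0.0907,  0.0588]), array([-0.0906,  0.0429]), array([-0.0906,  0.0266]), array([-0.0905,  0.0106])]
key world [ 0.45673934 -0.07934919  0.107     ] key top-cam [ 0.45254096 -0.0795745   0.107     ]
tab world [0.4320947  0.07780049 0.107     ] top-cam [0.4281879  0.07744445 0.107     ]
0.7 [[42.0, 225.0], [50.0, 253.0], [365.0, 222.0], [363.0, 250.0]]
0.8 [[38.0, 202.0], [45.0, 234.0], [366.0, 198.0], [364.0, 231.0]]
0.9 [[34.0, 176.0], [40.0, 212.0], [367.0, 172.0], [365.0, 209.0]]
1.0 [[30.0, 149.0], [36.0, 188.0], [368.0, 144.0], [366.0, 184.0]]
1.1 [[28.0, 120.0], [33.0, 162.0], [369.0, 115.0], [368.0, 157.0]]
```

```bash
python3 - <<'E'
from h import *
for px in [(270,167),(330,166),(240,167),(300,167)]: print(onplane(px,'top',0), onplane(px,'top',.3))
T1=np.load('T1.npy')
for px in [(240,3),(200,5),(400,10),(440,50)]: print(px,wplane(px,T1,0))
p=[.5075,.0147,.159]
from fit0 import T
for P in [(55,65,200),(55,65,171),(22,65,121),(-66,110,110),(-66,26.6,107),(-66,-85,107)]: print(P,T(p,P))
E
```

```text
[0.70389072 0.06083709 0.        ] [0.64596252 0.04828959 0.3       ]
[ 0.70059623 -0.1514192   0.        ] [ 0.64328403 -0.12427905  0.3       ]
[0.70734317 0.16735058 0.        ] [0.64876943 0.1348872  0.3       ]
[ 0.70044808 -0.04537335  0.        ] [ 0.64316359 -0.03806163  0.3       ]
(240, 3) [0.71049582 0.14232172 0.        ]
(200, 5) [0.70093573 0.20861047 0.        ]
(400, 10) [ 0.75830028 -0.12403555  0.        ]
(440, 50) [ 0.70790498 -0.20912239  0.        ]
(55, 65, 200) [0.55151473 0.0875883  0.2       ]
(55, 65, 171) [0.55151473 0.0875883  0.171     ]
(22, 65, 121) [0.51893099 0.08236338 0.121     ]
(-66, 110, 110) [0.42491612 0.11286263 0.11      ]
(-66, 26.6, 107) [0.43812091 0.03051463 0.107     ]
(-66, -85, 107) [ 0.45579064 -0.07967766  0.107     ]
```

servo_tool([
  [[40, -10, 30], [0, 0, 0], 0],
  [[40, -10, 40], [0, 0, 0], 0],
  [[33, -10, 40], [0, 0, 0], 0],
  [[0, 0, 25], [0, 0, 0], 0],
  [[0, 0, 0], [0, 0, 0], 0],
])

```text
time_s: 3.85
ee_pos: [0.5545, 0.0848, 0.232]
orientation: [179.6, -0.6, 8.9]
ft_force: [0.6, 0.5, 0.3]
opening: 0.005
```

```bash
cat > st.py <<'E'
from h import *
p=[.5075,.0147,.159]
def local(P): d=np.array(P)[:2]-p[:2]; c,s=np.cos(p[2]),np.sin(p[2]); return (np.round([c*d[0]+s*d[1],-s*d[0]+c*d[1],P[2]],4)*1000)
def st():
    o=r.get_obs(); print(o['time_s'],'local',local(o['ee_pos']),'ori',np.round(o['orientation'],2),'F',np.round(o['ft_force'],1)); return o
if __name__=='__main__': st()
E
python3 st.py; python3 - <<'E'
from h import *
im=r.grab_frame('scene'); cv2.imwrite('pics/s2.png',cv2.resize(im[130:280,180:370],None,fx=4,fy=4,interpolation=cv2.INTER_CUBIC))
E
```

```text
3.85 local [ 57.5  61.7 232. ] ori [179.58  -0.62   8.94] F [0.6 0.5 0.3]
```

View pics/s2.png

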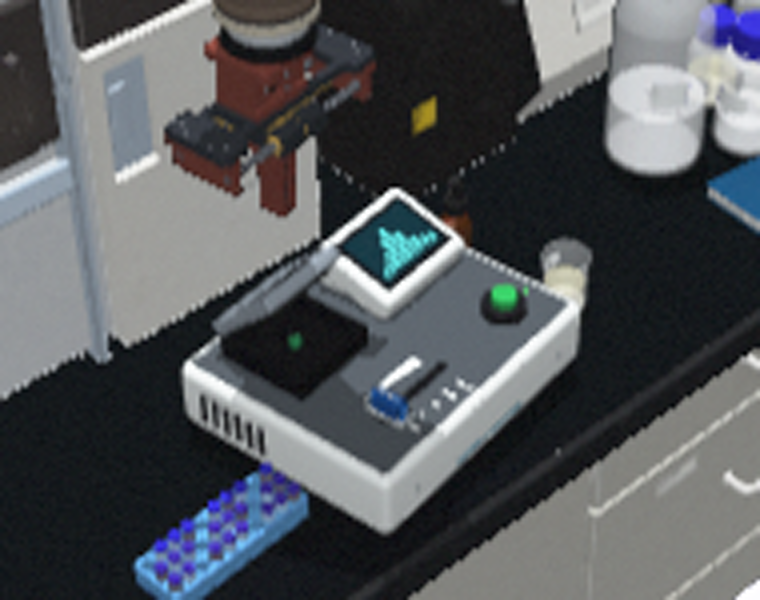

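servo_tool([
  [[-3, -2, 25], [0, 0, 0], 0],
  [[-2, 0, 20], [0, 0, 0], 0],
  [[0, 0, 8], [0, 0, 0], 0],
  [[-2, 0, 8], [0, 0, 0], 0],
  [[0, 0, 0], [0, 0, 0], 0],
])

```text
time_s: 4.53
ee_pos: [0.5523, 0.0847, 0.1785]
orientation: [179.5, -1.4, 8.8]
ft_force: [-0.3, 0.6, -0.9]
opening: 0.001
```

```bash
python3 st.py
```

```text
4.525 local [ 55.3  62.  178.5] ori [179.46  -1.41   8.75] F [-0.3  0.6 -0.9]
```

servo_tool([
  [[-3, 0, 7], [0.3, -1, 0], 0],
  [[-5, 0, 8], [0, -0.5, 0], 0],
  [[-6, 0, 8], [0, 0, 0], 0],
  [[-6, 0, 8], [0, 0, 0], 0],
  [[-5, 0, 8], [0, 0, 0], 0],
])

```text
time_s: 5.15
ee_pos: [0.5276, 0.0808, 0.1386]
orientation: [179.8, 0.0, 8.7]
ft_force: [1.2, 0.5, -0.2]
opening: 0.007
```

```bash
python3 st.py
```

```text
5.15 local [ 30.3  62.1 138.6] ori [179.78   0.     8.74] F [ 1.2  0.5 -0.2]
```

servo_tool([
  [[-4, 0, 7], [0, 0, 0], 0],
  [[-3, 0, 6], [0, 0, 0], 0],
  [[-1, 0, 5], [0, 0, 0], 0],
  [[0, 0, 4], [0, 0, 0], 0],
  [[0, 0, 3], [0, 0, 0], 0],
])

```text
time_s: 5.78
ee_pos: [0.5191, 0.0794, 0.1208]
orientation: [179.4, -0.1, 8.7]
ft_force: [-13.1, -3.3, 35.0]
opening: 0.002
```

```bash
python3 st.py;  python3 - <<'E'
from h import *
im=r.grab_frame('scene'); cv2.imwrite('pics/s3.png',cv2.resize(im[130:280,180:370],None,fx=4,fy=4,interpolation=cv2.INTER_CUBIC))
E
```

```text
5.775 local [ 21.7  62.1 120.8] ori [ 1.7943e+02 -1.0000e-01  8.7100e+00] F [-13.1  -3.3  35. ]
```

View pics/s3.png

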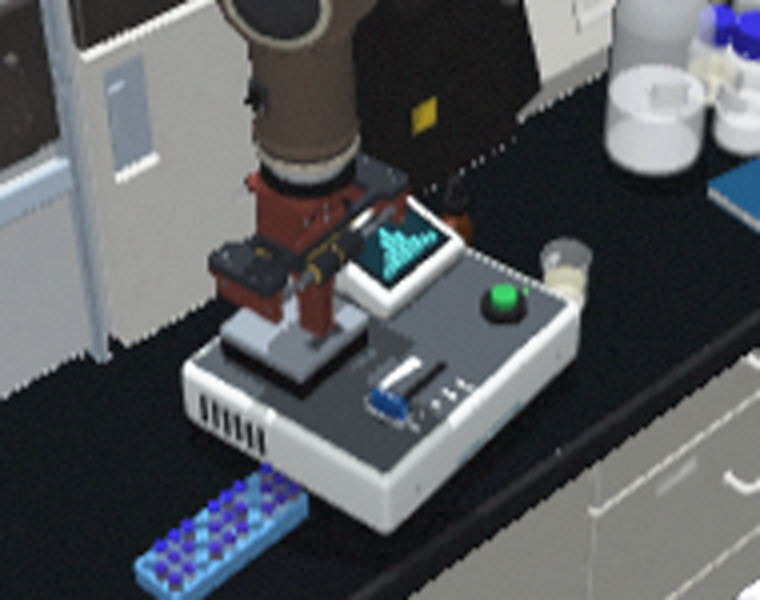

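servo_tool([
  [[0, 0, -25], [0, 0, 0], 0],
  [[0, 0, -25], [0.5, 0, 0], 0],
  [[-40, -22, 0], [0, 0, 0], 0],
  [[-45, -22, 0], [0, 0, 0], 0],
  [[0, 0, 0], [0, 0, 0], 0],
])

```text
time_s: 6.45
ee_pos: [0.4259, 0.1114, 0.1723]
orientation: [179.9, -0.2, 8.7]
ft_force: [0.9, 0.2, 1.1]
opening: 0.006
```

```bash
python3 st.py;  python3 - <<'E'
from h import *
o=r.get_obs()
im=r.grab_frame('scene'); cv2.imwrite('pics/s4.png',cv2.resize(im[130:280,180:370],None,fx=4,fy=4,interpolation=cv2.INTER_CUBIC))
np.save('T2.npy',T_wc(o)); im=r.grab_frame('wrist'); cv2.imwrite('pics/w2.png',im)
E
```

```text
6.45 local [-65.2 108.4 172.3] ori [179.89  -0.18   8.68] F [0.9 0.2 1.1]
```

View pics/s4.png

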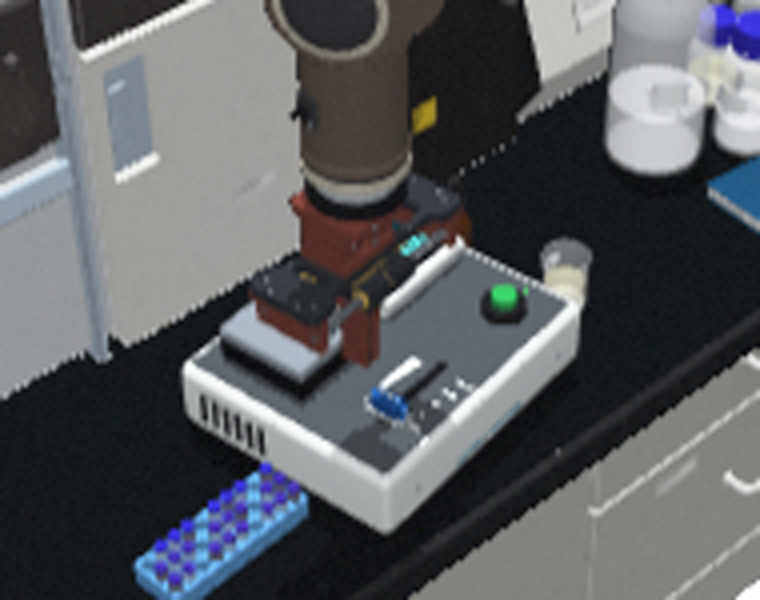

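View pics/w2.png

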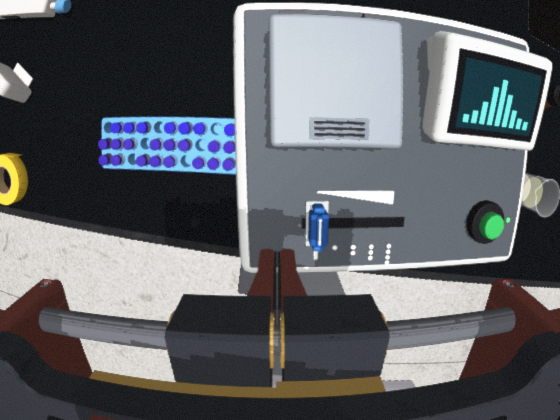

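```bash
python3 - <<'E'
from st import *
import cv2
T2=np.load('T2.npy')
a=cv2.imread('pics/w2.png')[180:280,280:420]; cv2.imwrite('pics/w2c.png',cv2.resize(a,None,fx=5,fy=5,interpolation=cv2.INTER_CUBIC))
for n,px,z in [('tab',(318,226),.107),('key',(493,225),.107),('slotL',(302,223),.085),('slotR',(404,221),.085),('lid fl',(271,147),.121),('lid fr',(401,147),.121),('bar',(316,255),.085),('d1',(335,247),.085),('d3',(371,250),.085),('d4',(388,250),.085)]: print(n,local(wplane(px,T2,z)))
E
```

```text
tab [-63.   77.5 107. ]
key [-64.8 -80.3 107. ]
slotL [-67.7  87.7  85. ]
slotR [-67.   0.  85.]
lid fl [ -3.7 111.5 121. ]
lid fr [ -2.   22.5 121. ]
bar [-96.1  75.3  85. ]
d1 [-89.1  59.5  85. ]
d3 [-92.7  27.7  85. ]
d4 [-93.2  12.   85. ]
```

View pics/w2c.png

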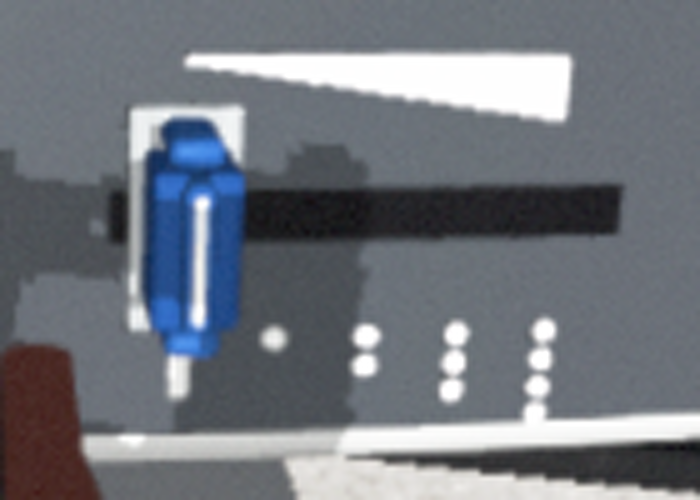

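servo_tool([
  [[-1, 0, 25], [0, 0, 0], 0],
  [[0, 0, 25], [0, 0, 0], 0],
  [[0, 0, 20], [0, 0, 0], 0],
  [[0, 0, 9], [0, 0, 0], 0],
  [[0, 0, 0], [0, 0, 0.4], 0],
])

```text
time_s: 7.18
ee_pos: [0.4346, 0.109, 0.0909]
orientation: [-180.0, -0.4, 7.8]
ft_force: [0.2, 1.1, -0.7]
opening: 0.003
```

```bash
python3 st.py
```

```text
7.175 local [-57.  104.7  90.9] ori [-179.96   -0.4     7.78] F [ 0.2  1.1 -0.7]
```

servo_tool([
  [[-8, 0, 0], [0, 0, -1.3], 0],
  [[0, 0, 0], [0, 0, 0], 0],
  [[0, 2, 0], [0, 0, 0], 0],
  [[0, 3, 0], [0, 0, 0], 0],
  [[0, 2, 0], [0, 0, 0], 0],
])

```text
time_s: 7.8
ee_pos: [0.4289, 0.1007, 0.0928]
orientation: [-180.0, -0.6, 9.1]
ft_force: [0.3, 0.1, 0.4]
opening: 0.007
```

```bash
python3 st.py; python3 - <<'E'
from h import *
im=r.grab_frame('wrist'); cv2.imwrite('pics/w3.png',cv2.resize(im[150:300,240:400],None,fx=4,fy=4,interpolation=cv2.INTER_CUBIC))
E
```

```text
7.8 local [-64.   97.3  92.8] ori [-179.99   -0.62    9.14] F [0.3 0.1 0.4]
```

View pics/w3.png

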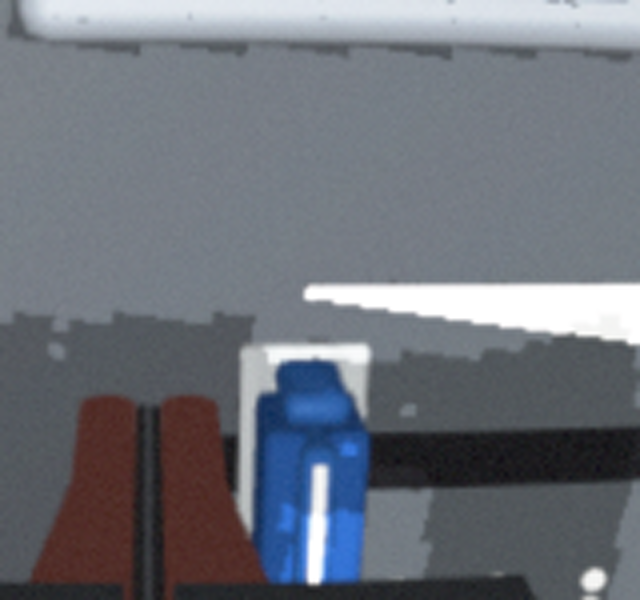

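servo_tool([
  [[-1, 2, 0], [0, 0, 0], 0],
  [[0, 2, 0], [0, 0, 0], 0],
  [[0, 2, 0], [0, 0, 0], 0],
  [[0, 2, 0], [0, 0, 0], 0],
  [[0, 2, 0], [0, 0, 0], 0],
])

```text
time_s: 8.48
ee_pos: [0.4289, 0.0943, 0.0928]
orientation: [-179.7, -0.7, 9.3]
ft_force: [-1.9, 7.3, -0.3]
opening: -0.001
```

```bash
cat > look.py <<'E'
import sys
from st import *
st(); n=sys.argv[1]
im=r.grab_frame('wrist'); cv2.imwrite(f'pics/{n}.png',cv2.resize(im[150:290,240:400],None,fx=4,fy=4,interpolation=cv2.INTER_CUBIC))
E
python3 look.py w4
```

```text
8.475 local [-65.   91.1  92.8] ori [-179.66   -0.66    9.28] F [-1.9  7.3 -0.3]
```

View pics/w4.png

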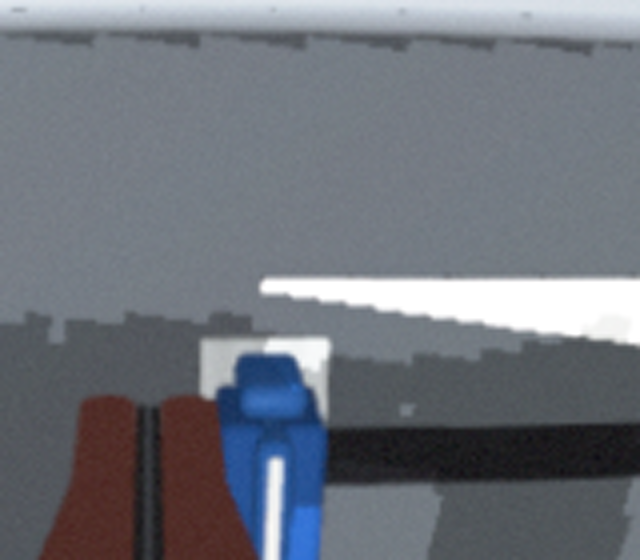

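servo_tool([
  [[0, 3, 0], [0, 0, 0], 0],
  [[0, 3, 0], [0, 0, 0], 0],
  [[0, 3, 0], [0, 0, 0], 0],
  [[0, 3, 0], [0, 0, 0], 0],
  [[0, 2, 0], [0, 0, 0], 0],
])

```text
time_s: 9.15
ee_pos: [0.4288, 0.0945, 0.093]
orientation: [-178.6, -0.8, 9.9]
ft_force: [-2.3, 6.5, -0.9]
opening: 0.006
```

```bash
python3 look.py w5
```

```text
9.15 local [-65.1  91.3  93. ] ori [-178.64   -0.78    9.87] F [-2.3  6.5 -0.9]
```

View pics/w5.png

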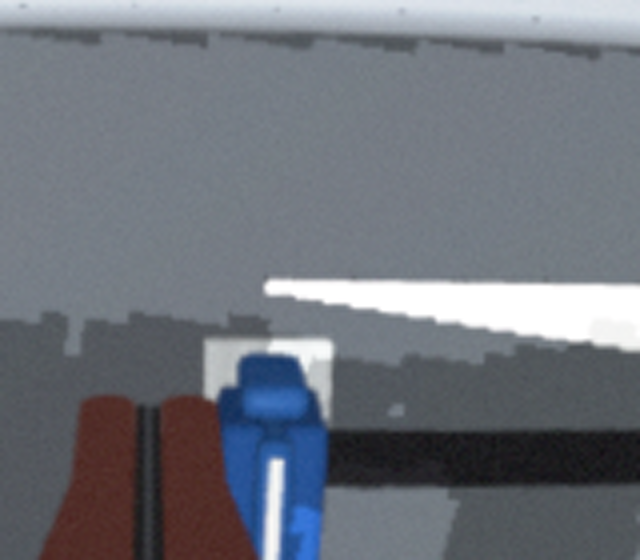

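servo_tool([
  [[0, 5, 0], [-1.3, 0, 0.7], 0],
  [[0, 6, 0], [-0.5, 0, 0], 0],
  [[0, 6, 0], [-0.5, 0, 0], 0],
  [[0, 6, 0], [-0.5, 0, 0], 0],
  [[0, 6, 0], [-0.5, 0, 0], 0],
])

```text
time_s: 9.82
ee_pos: [0.4329, 0.0695, 0.0928]
orientation: [178.3, -0.8, 9.4]
ft_force: [-0.2, 1.7, -1.3]
opening: 0.004
```

```bash
python3 look.py w6
```

```text
9.825 local [-65.   65.9  92.8] ori [178.32  -0.8    9.38] F [-0.2  1.7 -1.3]
```

View pics/w6.png

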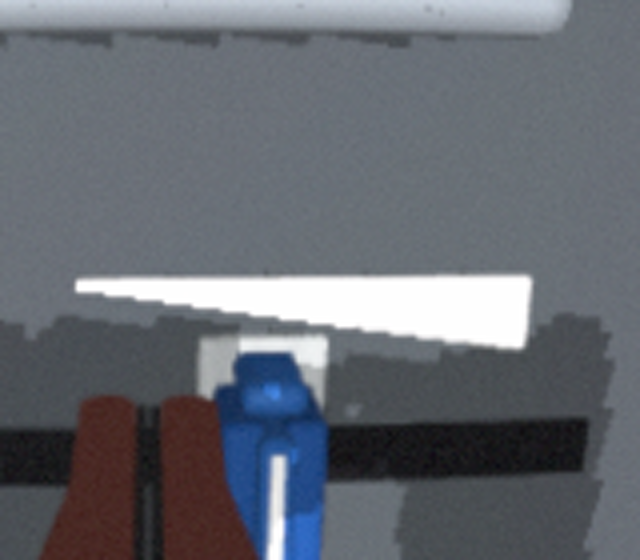

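servo_tool([
  [[0, 2, 0], [1, 0, 0.3], 0],
  [[0, 2, 0], [0.5, 0, 0], 0],
  [[0, 1, 0], [0, 0, 0], 0],
  [[0, 0, 0], [0, 0, 0], 0],
  [[0, 0, 0], [0, 0, 0], 0],
])

```text
time_s: 10.5
ee_pos: [0.4338, 0.0631, 0.0931]
orientation: [179.9, -0.8, 8.9]
ft_force: [-1.1, 2.4, -0.2]
opening: 0.01
```

```bash
python3 look.py w7
```

```text
10.5 local [-65.1  59.4  93.1] ori [179.93  -0.8    8.95] F [-1.1  2.4 -0.2]
```

View pics/w7.png

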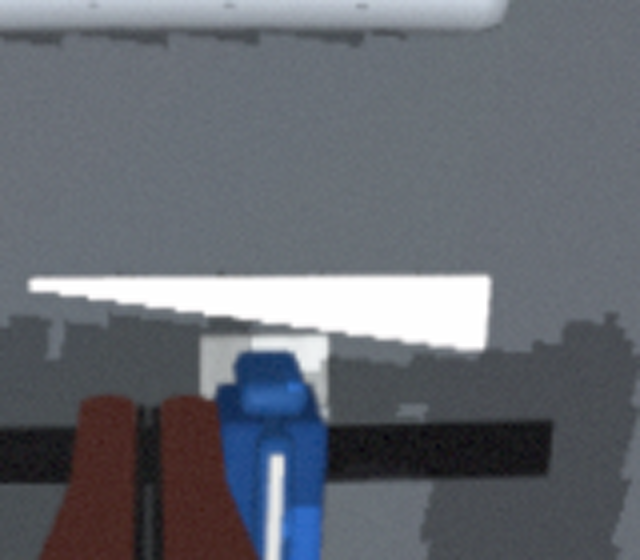

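servo_tool([
  [[0, 5, 0], [0, 0, 0], 0],
  [[0, 6, 0], [-0.3, 0, 0], 0],
  [[0, 0, 0], [0, 0, 0], 0],
  [[0, 0, 0], [0, 0, 0], 0],
  [[0, 0, 0], [0, 0, 0], 0],
])

```text
time_s: 11.18
ee_pos: [0.4356, 0.0517, 0.0931]
orientation: [179.6, -0.8, 9.0]
ft_force: [0.1, 0.7, 0.1]
opening: 0.005
```

```bash
python3 look.py w8
```

```text
11.175 local [-65.1  47.9  93.1] ori [179.6   -0.8    8.95] F [0.1 0.7 0.1]
```

View pics/w8.png

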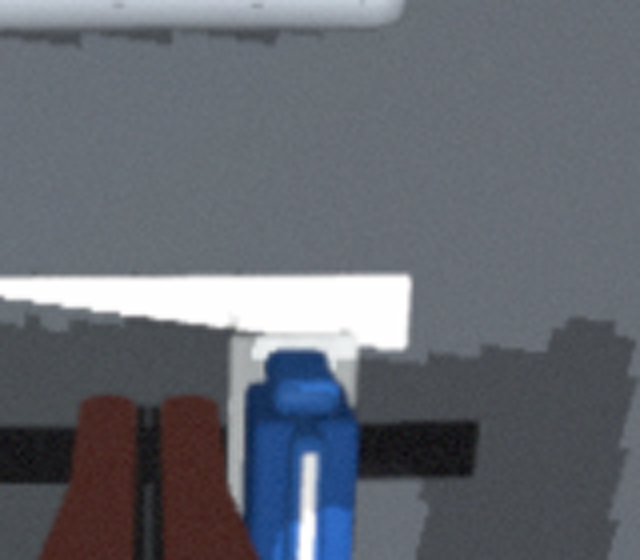

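servo_tool([
  [[0, -15, 0], [0.3, 0, 0], 0],
  [[0, 0, -30], [0, 0, 0], 0],
  [[0, 0, -35], [0, -0.5, 0], 0],
  [[0, 0, -35], [0, 0, 0], 0],
  [[0, 0, 0], [0, 0, 0], 0],
])

```text
time_s: 11.85
ee_pos: [0.4309, 0.0716, 0.1955]
orientation: [-180.0, -0.2, 9.1]
ft_force: [-0.1, -0.3, 0.0]
opening: 0.008
```

```bash
python3 - <<'E'
from st import *
o=st(); im=r.grab_frame('wrist'); np.save('T9.npy',T_wc(o)); cv2.imwrite('pics/w9.png',im); cv2.imwrite('pics/w9c.png',cv2.resize(im[140:280,240:440],None,fx=4,fy=4,interpolation=cv2.INTER_CUBIC))
E
```

```text
11.85 local [-66.6  68.3 195.5] ori [-179.95   -0.22    9.15] F [-0.1 -0.3  0. ]
```

View pics/w9c.png

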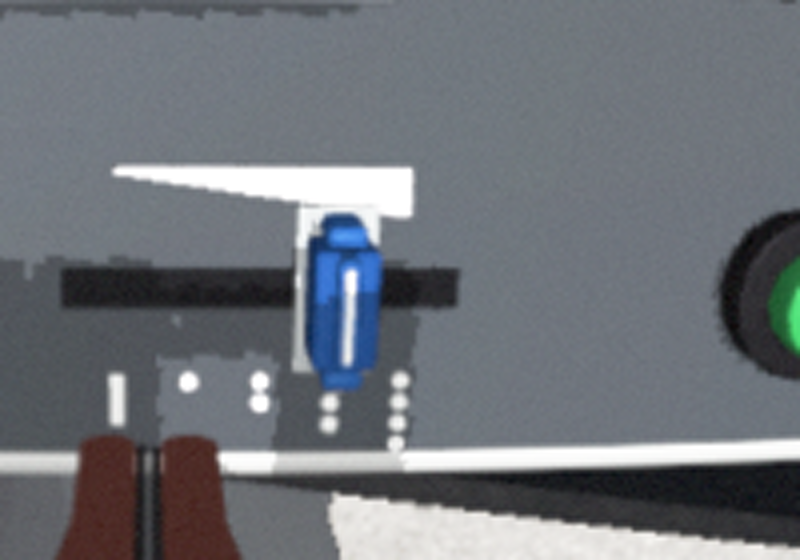

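servo_tool([
  [[0, 50, 0], [0, 0, 0], 0],
  [[0, 50, 0], [0, 0, 0], 0],
  [[0, 50, 0], [0, 0, 0], 0],
  [[0, 0, 0], [0, 0, 0], 0],
  [[0, 0, 10], [0, 0, 0], 0],
])

```text
time_s: 12.52
ee_pos: [0.4525, -0.0772, 0.1787]
orientation: [-179.8, 0.2, 9.4]
ft_force: [0.2, -0.3, -0.6]
opening: 0.007
```

```bash
python3 - <<'E'
from st import *
o=st(); im=r.grab_frame('wrist'); T=T_wc(o); np.save('T10.npy',T); cv2.imwrite('pics/w10.png',im)
m=cv2.inRange(cv2.cvtColor(im,cv2.COLOR_BGR2HSV),(50,100,80),(80,255,255)); n,l,s,c=cv2.connectedComponentsWithStats(m)
for i in range(1,n):
    if s[i,4]>40: print(s[i],c[i],local(wplane(c[i],T,.107)))
cv2.imwrite('pics/w10c.png',cv2.resize(im[150:300,200:400],None,fx=4,fy=4,interpolation=cv2.INTER_CUBIC))
E
```

```text
12.525 local [-68.8 -82.  178.7] ori [-179.77    0.19    9.44] F [ 0.2 -0.3 -0.6]
[265 204  31  32 763] [280.33551769 219.47313237] [-63.7 -84.6 107. ]
```

View pics/w10c.png

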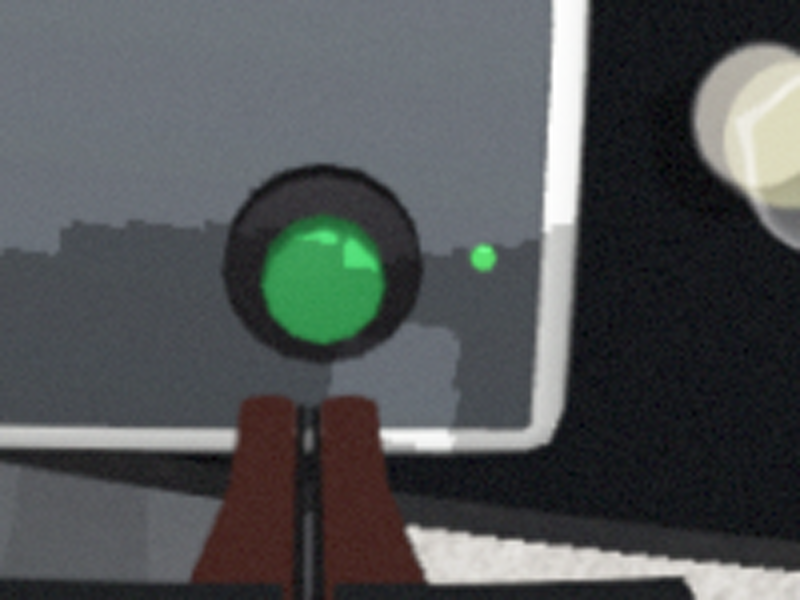

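servo_tool([
  [[0, 2, 20], [0, 0, 0.3], 0],
  [[0, 0, 20], [0, 0, 0], 0],
  [[0, 0, 16], [0, 0, 0], 0],
  [[0, 0, 0], [0, 0, 0], 0],
  [[0, 0, 0], [0, 0, 0], 0],
])

```text
time_s: 13.2
ee_pos: [0.4493, -0.0715, 0.1169]
orientation: [-179.5, 0.5, 9.8]
ft_force: [-0.9, -0.6, 0.5]
opening: 0.006
```

```bash
python3 st.py
```

```text
13.2 local [-71.1 -75.9 116.9] ori [-179.54    0.53    9.79] F [-0.9 -0.6  0.5]
```

servo_tool([
  [[6, 9, 0], [-0.4, 0.3, 0.5], 0],
  [[0, 0, 0], [0, 0, 0], 0],
  [[0, 0, 0], [0, 0, 0], 0],
  [[0, 0, 3], [0, 0, 0], 0],
  [[0, 0, 0], [0, 0, 0], 0],
])

```text
time_s: 13.82
ee_pos: [0.4583, -0.0799, 0.1151]
orientation: [179.9, 0.1, 9.2]
ft_force: [0.4, -0.4, 0.7]
opening: 0.005
```

```bash
python3 - <<'E'
from st import *
o=st(); im=r.grab_frame('wrist'); cv2.imwrite('pics/w11c.png',cv2.resize(im[170:290,200:360],None,fx=4,fy=4,interpolation=cv2.INTER_CUBIC))
E
```

```text
13.825 local [-63.6 -85.6 115.1] ori [1.7995e+02 7.0000e-02 9.2400e+00] F [ 0.4 -0.4  0.7]
```

View pics/w11c.png

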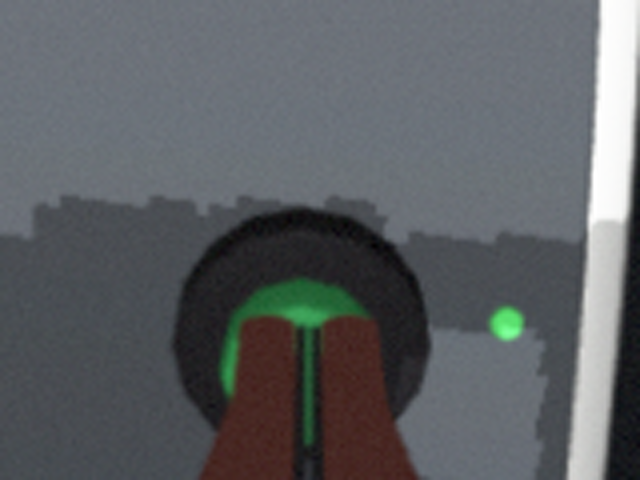

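servo_tool([
  [[-1, -1, 5], [0, 0, 0], 0],
  [[0, 0, 4], [0, 0, 0], 0],
  [[0, 0, 4], [0, 0, 0], 0],
  [[0, 0, 4], [0, 0, 0], 0],
  [[0, 0, 3], [0, 0, 0], 0],
])

```text
time_s: 14.5
ee_pos: [0.4575, -0.079, 0.0998]
orientation: [179.7, 0.1, 9.2]
ft_force: [-19.8, 2.3, 59.5]
opening: 0.007
```

```bash
python3 st.py
```

```text
14.5 local [-64.2 -84.6  99.8] ori [1.7969e+02 1.1000e-01 9.2300e+00] F [-19.8   2.3  59.5]
```

servo_tool([
  [[0, 0, -10], [0, 0, 0], 0],
  [[0, 0, -30], [0, 0, 0], 0],
  [[0, 0, -45], [0, 0, 0], 0],
  [[0, 0, -45], [0, 0, 0], 0],
  [[0, 0, -45], [0, 0, 0], 0],
])

```text
time_s: 15.12
ee_pos: [0.456, -0.0777, 0.2771]
orientation: [179.8, 0.4, 9.3]
ft_force: [1.3, -1.1, 0.1]
opening: 0.005
```

servo_tool([
  [[-20, -20, -20], [0, 0, 0], 0],
  [[0, -20, 0], [0, 0, 0], 0],
  [[0, 0, 0], [0, 0, 0], 0],
  [[0, 0, 0], [0, 0, 0], 0],
  [[0, 0, 0], [0, 0, 0], 0],
])

```text
time_s: 15.75
ee_pos: [0.4312, -0.0424, 0.2999]
orientation: [179.6, 0.1, 9.2]
ft_force: [-0.7, -0.3, 0.9]
opening: 0.008
```

```bash
python3 - <<'E'
from st import *
o=st(); im=r.grab_frame('wrist'); cv2.imwrite('pics/w12.png',cv2.resize(im[40:240,180:420],None,fx=3,fy=3,interpolation=cv2.INTER_CUBIC))
im=r.grab_frame('scene'); cv2.imwrite('pics/s12.png',cv2.resize(im[130:280,180:370],None,fx=4,fy=4,interpolation=cv2.INTER_CUBIC))
E
```

```text
15.75 local [-84.3 -44.3 299.9] ori [1.7963e+02 1.0000e-01 9.1800e+00] F [-0.7 -0.3  0.9]
```

View pics/w12.png

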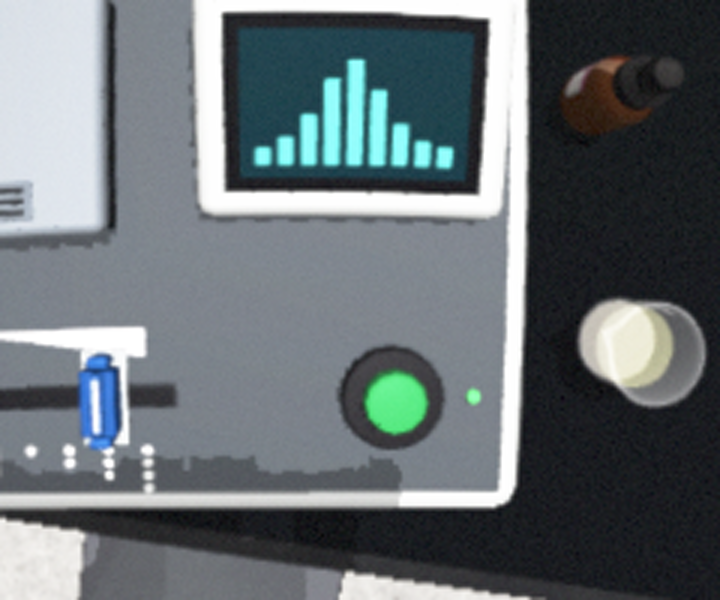

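View pics/s12.png

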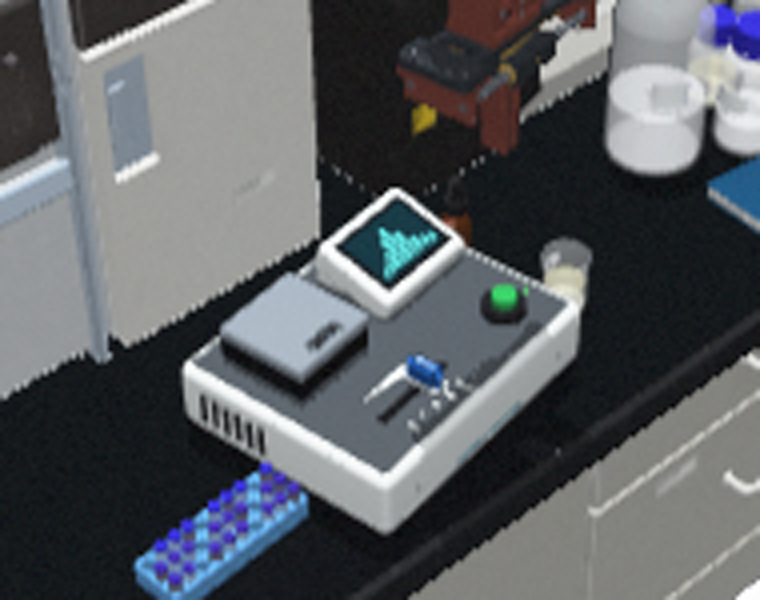

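The lid is shut. The tab stands at the three dots (crop (100,400), with the dots at (108,463)). The key is back up, and nothing around the photometer has moved.

```bash
python3 -c "
from plant import r
print(r.close_job())"
```

```text
the job is handed in; nothing more can be done
None
```

I did all three steps in the order asked, using only the shut fingertips, and handed the job in at about 16 s.

- **Lid:** I pushed it down in an arc until it stopped on its collar. The tip height was 120.8 mm, against 121 mm for a shut lid, and the force was about 35 N upward, which is well above the few newtons needed. It stayed shut in the later pictures.
- **Tab:** I pushed only on its left flank, after the lid was shut. It did not move at first under 2–3 mm commands, because the arm gives a little, so I used slightly larger ones. It went past the hump before the third click and snapped about 4 mm ahead of the finger. The last pictures show it at the three-dot mark, seated within about 1.5 mm as I read it.
- **Start key:** I pressed it to its stop with the tip at 99.8 mm, where fully down is nominally 101 mm, and let it go. The upward force reached about 60 N, much more than the 5 N needed. It was through the fingertips and below the 120 N wrist limit. The last picture shows the key back up.
- **Surroundings:** The rack, dropper and beaker look unmoved in the last pictures. I did not check the timer, tape and notebook again, but the arm never worked near them. The robot was clear of everything at hand-in.

Two measurements disagreed slightly. The body outline in the pictures was up to 3 pixels smaller than the stated size, probably because of rounded edges. Key positions from different views differed by up to 5 mm, so I lined up on the key again from close range before pressing.

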